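# Seat a vial cap in the guarded capping press

### The arm

A 6-joint arm with a two-finger parallel gripper is mounted at the origin on the work surface. World frame = base frame: x ahead of the robot, y to its left, z up, the work surface at z = 0. Lengths are in m, angles in rad, forces in N, time in s.
With the tool pointing down it reaches from about 0.275 to 0.825 m from the base axis. Payload 4.9 kg.
Tool frame: the origin (TCP) lies midway between the tips of the shut fingers; the grasp point (between the pads) lies 19 mm behind it (grip_point_offset is the distance from the TCP to the grasp point, in m); z points along the fingers, x is the direction in which the jaws open and shut, and the axes are right-handed (so a half turn about z gives the same grasp; the last joint's range is limited). The gripper opens to 85 mm and grips with 20 to 120 N. Pads are 22 mm wide; open, the fingers measure 114 mm over their backs; the gripper's body (76 mm by 85 mm) begins 54 mm behind the grasp point. The pads swing forward as they close: fully open they stand 13 mm farther back than shut.
Start: joints at [1.187, 0.326, -0.193, 1.052, 0, 1.437], TCP at [0.136, 0.533, 0.231] pointing down, gripper open.
Joint ranges: [-2.65, 2.65], [-0.97, 1.79], [-1.3, 1.35], [-1.93, 2.1], [-1.47, 1.37], [-3.14, 3.14]. Speed limits (rad/s): [2.57, 2.57, 3.14, 3.14, 3.14, 3.14].

### API

Orientations are given as a rotation vector (axis times angle).
In Python, from cell import * gives the robot as it stands. Calls block until the motion is done:
- movep(position, orientation): joint-space move of the TCP to a pose.
- move_l(position, velocity=0.15, rot=None, until_force=None): straight line of the TCP; rot=None keeps the orientation; velocity is the mean speed in m/s. With until_force (N) it stops when the force on the tool has changed by that much, and returns True; else False.
- set_joints(angles): joint-space move.
- let_go() and grab(newtons=None): open the fingers fully, or close them until they stop; newtons is the grip in N (None keeps the last).
- sleep(seconds).
- ik(position, orientation): joint angles nearest the present ones, or None.
- get_state(): the state.
- grab_frame(name): name is "scene" or "top" or "wrist"; returns a dict with "img" (480x640x3 uint8, red, green, blue), "fx", "fy", "cx", "cy" (pixels), "k1" (the pictures are not rectified: a ray, as slopes to the right and down, at radius r is drawn at 1 + k1 r^2 times it, then the intrinsics apply), "cam_to_world" (4x4, takes a point from camera to world coordinates); the wrist camera has in their place "T_tool_cam" (4x4, takes a point from camera to tool coordinates, whose origin is the TCP and whose axes are the tool frame's). Camera axes: x right, y down, z forward; pixel columns grow to the right and rows downward; lengths in m; the calibration is good to about 2 mm. A picture is of the moment at which its call begins: read the wrist's pose just before it. There is no depth.
A pose or a line that the arm cannot do raises MotionError and nothing moves.
- sign_off(): hands the job in, once; it reports no verdict.
Trained networks look in the newest picture that a camera, given by its name, has taken for a name from the list of things; names that differ only in an ending like _2 or _b are one class to them, and where a whole thing is asked for, a point or a joint stands for the part that bears it (a point fixed in the world has none). Each returns a list of dicts, best first, with "score" (0 to 1); they miss things now and then, are a little off and sometimes report something else, mostly with a low value. They report only what shows in the picture. A call takes as long as a camera call.
- spot_in(camera, name): "centre" ([column, row] in pixels, amid what is visible of it).
- silhouettes(camera, name): "mask" (480x640 bool, what is visible of it) and "centre" ([column, row] in pixels, amid what is visible of it).
- tip_of(camera, name): "centre" ([column, row] in pixels: a listed point, or the origin of a listed thing).
The state is a dict: "clock": time; "q": joint angles; "joint_velocities": joint speeds; "tau": joint torques, N m; "position": TCP position; "eef_rot": TCP orientation; "contact_force": force on the tool from outside, world axes, zero at the start; "wrist_torque": the same for the moment, N m; "finger_gap": opening from 0.0 (shut) to 1.0 (fully open).
Only numpy, scipy, OpenCV 4.12 (cv2) and the standard library are available. Lean on these libraries where they do the work, as an engineer would, in place of code of your own. Each camera call takes 0.05 s, during which the arm holds its last target.

### The job

Seat the cap of the vial in the bench capping press: push the shuttle with the vial fully home into the press, then reach down through the yellow-edged window in the guard and press the red lever paddle all the way down so that the cap snaps fully home, and let the lever come back up. Only push and press: do not touch the guard, leave the vial standing in its nest, and leave the other glassware and bottles alone.

Things in the scene. Friction and masses are not known exactly. Their poses are not given: they have to be found in the camera images.
- press: Grey bench capping press, fixed to the bench. Base 240 x 170 x 20 mm; origin at the centre of the base's underside on the bench, z up, -x is the front (paddle and window side), +y is the side where the shuttle sticks out. In this frame: window centre (-40, 0, 149), paddle top (-40, 0, 132), vial at home (15, 0), vial at the start (15, 105). All in mm. The lever hinge line is parallel to y through (95, 0, 122).
- guard: Box guard over the press, of 4 mm clear sheet with steel corner posts: x -95 to 60, y -78 to 80, z 20 to 145 in the press frame (same origin and axes as the press), open at the rear, with a gate in the +y side for shuttle and vial. In its level top is the hand window with a raised yellow edge. Must not be touched.
- window (a point): Centre of the hand window at the top of its yellow edge, 149 mm above the bench. Clear opening 80 mm along the press x and 70 mm along the press y; the yellow edge is 10 mm wide and 8 mm high. Axes as the press.
- paddle (a point): Centre of the top face of the red lever paddle (40 x 36 mm, longer along the press x), directly under the window centre, 17 mm below the top of the yellow edge at rest; it moves 19 mm straight down when pressed to the lever's stop.
- lever (a joint): Lever angle in rad: 0 up at rest, 0.141 down at its stop. A spring returns it; holding it takes 3 to 4 N at the paddle, and about 9 N while the cap is being seated.
- push_face (a point): Centre line point on the outer face (looking along press +y) of the upright blue push plate of the shuttle, 57 mm above the bench. The plate is 50 mm wide (press x), 8 mm thick and spans 21 to 77 mm above the bench. The shuttle is pushed along press -y; at home this face stands at press y = 135 mm, 55 mm outside the guard.
- shuttle (a joint): How far the shuttle has been pushed in, m: 0 at the start, 0.105 fully home against its stop. Sliding friction about 3 N; it stays where it is left. The lever may be pressed only with the shuttle home.
- vial_mid (a point): Middle of the amber vial (32 mm diameter, 67 mm tall with the cap raised, 62 mm with the cap home) that stands loose in the shuttle's 12 mm deep nest; the point is 31 mm above its underside and 60 mm above the bench; z along the vial.
- cap (a joint): How far the white snap cap has been pressed onto the vial, m: 0 raised, 0.005 fully home; it stays where it is pressed. At the lever's stop the cap is home.
- spare_mid (a point): Middle (31 mm up) of a capped spare amber vial, 32 mm diameter, 62 mm tall, standing on the bench; leave alone.
- wash_mid (a point): Middle (75 mm up) of a blue plastic bottle, 60 mm diameter, 150 mm tall, standing on the bench; leave alone.
- jar_mid (a point): Middle (31 mm up) of a sample jar with green lid, 58 mm diameter, 62 mm tall, standing on the bench; leave alone.
- beaker_mid (a point): Middle (35 mm up) of a small glass beaker, 60 mm diameter, 70 mm tall, standing on the bench; leave alone.

How it is judged:
By the outcome, as a careful person would: the job done as asked, in the order asked, and still so for the second after the job is handed in, with the robot touching nothing.
It also fails if it takes over 56 s, if anything falls off the work surface, if the arm or the gripper's body presses on something with over 40 N, if the wrist force passes 120 N, or if a joint passes its speed limit or range.

## Working session

There is one attempt and no reset: what is moved stays moved. The work goes in short steps, each a Python script; the robot and the scene stay as the last script left them, time stands still between calls to the robot, and variables do not carry over. Pictures are saved under pics/ and viewed, and the job is handed in when it is done.

```bash
mkdir -p pics; ls
python3 - <<'E'
from cell import *
import cv2
for n in("scene","top","wrist"):
    f=grab_frame(n); cv2.imwrite(f"pics/a_{n}.png",f["img"][:,:,::-1])
    print(n,f["fx"],f["cx"],f["cy"],f["k1"],f.get("cam_to_world"),f.get("T_tool_cam"))
    for t in("window","paddle","push_face","press","vial_mid","spare_mid","wash_mid","jar_mid","beaker_mid"):
        print(t,[(r["centre"],round(r["score"],2)) for r in tip_of(n,t)][:2])
print(get_state())
E
```

```text
pics
scene 566.1080040318352 322.75182504116015 240.67296631683843 -0.17922289852736661 [[-0.78558251  0.46983427 -0.40263616  0.95978092]
 [ 0.61850714  0.61475508 -0.48941303  0.40296245]
 [ 0.01757961 -0.63350766 -0.77353668  0.89193312]
 [ 0.          0.          0.          1.        ]] None
window [([346.6, 224.6], 0.86)]
paddle []
push_face [([407.1, 365.6], 0.58)]
press [([325.2, 286.5], 0.57)]
vial_mid [([356.4, 311.9], 0.95)]
spare_mid [([306.2, 396.3], 0.84)]
wash_mid []
jar_mid [([351.2, 205.0], 0.63)]
beaker_mid [([422.9, 275.5], 0.85)]
top 589.5566164837352 322.31737613612995 231.90650372568598 0.002090553945279028 [[ 0.009342   -0.99496269  0.0998097   0.453849  ]
 [-0.99992732 -0.00853433  0.00851607 -0.10615918]
 [-0.00762136 -0.099882   -0.9949701   1.15534055]
 [ 0.          0.          0.          1.        ]] None
window []
paddle [([305.6, 254.4], 0.62)]
push_face [([178.2, 222.6], 0.91)]
press [([308.4, 235.7], 0.6)]
vial_mid [([251.4, 224.3], 0.58), ([177.6, 222.7], 0.26)]
spare_mid []
wash_mid [([397.9, 208.6], 0.76)]
jar_mid [([365.6, 316.9], 0.59), ([218.7,
[... 501 characters left out ...]
ker_mid []
{'clock': 1.5, 'q': array([ 1.18679162e+00,  3.26171232e-01, -1.92561539e-01,  1.05200733e+00,
       -2.91596811e-05,  1.43661477e+00]), 'joint_velocities': array([ 1.47476413e-04, -5.49787504e-05,  5.98586178e-04,  3.73792347e-05,
        2.63736361e-04,  8.03595409e-04]), 'tau': array([-1.44981102e-03, -4.43328059e+01,  2.62754685e+01,  1.21216137e-03,
       -2.10968901e-04, -1.63598266e-06]), 'position': array([0.13597926, 0.53296268, 0.23131115]), 'eef_rot': array([-2.48089386e+00, -1.92736893e+00, -9.93788540e-05]), 'contact_force': array([ 0.39215363, -0.59640787, -0.72067507]), 'wrist_torque': array([-0.01784005, -0.01259216, -0.00064609]), 'finger_gap': 1.00174560660907}
```

View pics/a_scene.png

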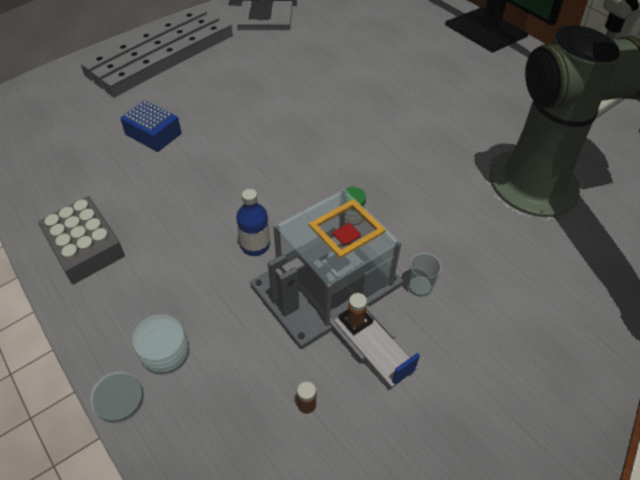

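View pics/a_top.png

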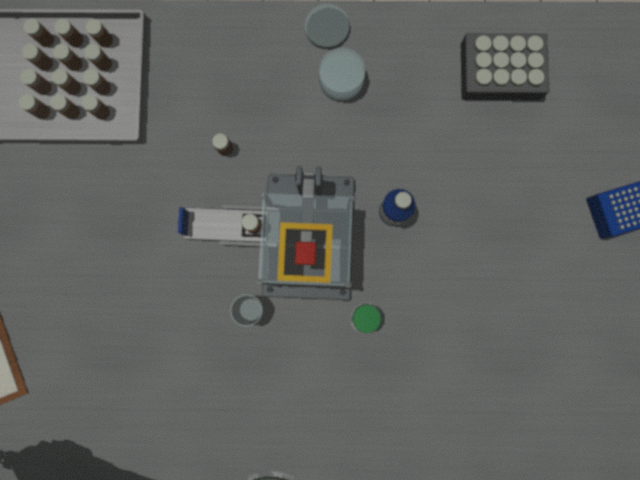

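```bash
cat > h.py <<'E'
import numpy as np, cv2
def proj(f,P):
    T=np.linalg.inv(f["cam_to_world"]); p=(np.atleast_2d(P)@T[:3,:3].T)+T[:3,3]
    s=p[:,:2]/p[:,2:]; s=s*(1+f["k1"]*(s**2).sum(1,keepdims=True))
    return s*[f["fx"],f["fy"]]+[f["cx"],f["cy"]]
def w(pose,P):
    x,y,a=pose; P=np.atleast_2d(P).astype(float); c,s=np.cos(a),np.sin(a)
    return P@np.array([[c,-s,0],[s,c,0],[0,0,1]]).T+[x,y,0]
E
cat > fit.py <<'E'
from cell import *
from h import *
from scipy.optimize import minimize
S=4
fr={n:grab_frame(n) for n in("scene","top")}
def mask(img):
    h=cv2.cvtColor(img,cv2.COLOR_RGB2HSV); m=cv2.inRange(h,(15,120,90),(32,255,255))
    k,l,st,_=cv2.connectedComponentsWithStats(m); i=1+np.argmax(st[1:,4]); return (l==i).astype(np.float32)
M={n:mask(f["img"]) for n,f in fr.items()}
print({n:m.sum() for n,m in M.items()})
def box(hx,hy,z): return [[-.04+a*hx,b*hy,z] for a,b in((-1,-1),(1,-1),(1,1),(-1,1))]
def render(f,pose):
    m=np.zeros((480*S,640*S),np.uint8)
    def fill(P,v): cv2.fillConvexPoly(m,np.round(((cv2.convexHull(proj(f,w(pose,P)).astype(np.float32))[:,0]+.5)*S-.5)*16).astype(np.int32),v,shift=4)
    o=box(.05,.045,.149)+box(.05,.045,.141); fill(o,1)
    # hole: visible through both inner top & inner bottom
    a=np.zeros_like(m);b=np.zeros_like(m)
    for mm,z in((a,.149),(b,.141)):
        cv2.fillConvexPoly(mm,np.round(((proj(f,w(pose,box(.04,.035,z)))+.5)*S-.5)*16).astype(np.int32),1,shift=4)
    m[(a&b)>0]=0
    return cv2.resize(m.astype(np.float32),(640,480),interpolation=cv2.INTER_AREA)
def cost(p,ns):
    p=[p[0]/100,p[1]/100,p[2]/10]
    return sum(np.abs(render(fr[n],p)-M[n]).sum()/M[n].sum() for n in ns)
for ns in(("scene",),("top",),("scene","top")):
    best=None
    for x0 in(.38,.42,.46):
        for y0 in(-.1,-.07):
            r=minimize(cost,[x0*100,y0*100,0],args=(ns,),method="Nelder-Mead",options=dict(initial_simplex=np.array([[x0*100,y0*100,0],[x0*100+2,y0*100,0],[x0*100,y0*100+2,0],[x0*100,y0*100,.8]])))
            if best is None or r.fun<best.fun: best=r
    p=best.x/[100,100,10]; print(ns,p.round(4),best.fun)
np.save("pose.npy",p)
for n,f in fr.items():
    im=f["img"][:,:,::-1].copy()
    for P in ([-.04,0,.149],[-.04,0,.132],[0,.240,.057],[.015,.24,.057],[.015,.105,.060],[0,0,0],[.12,.085,.0],[-.12,.085,.0],[.12,-.085,.0],[-.12,-.085,0]):
        q=proj(f,w(p,P))[0]; cv2.circle(im,tuple(int(round(v*1)) for v in q),2,(255,0,255),1)
    c=proj(f,w(p,[0.015,.1,.06]))[0].astype(int); x0,y0=c-[160,120]; x0=max(0,x0);y0=max(0,y0)
    cv2.imwrite(f"pics/b_{n}.png",cv2.resize(im[y0:y0+240,x0:x0+320],None,fx=2.5,fy=2.5))
E
python3 fit.py
```

```text
{'scene': np.float32(1072.0), 'top': np.float32(1206.0)}
('scene',) [ 0.1511 -0.9756  2.32  ] 1.0
('top',) [ 0.5602 -0.0689 -0.0321] 0.1404954344034195
('scene', 'top') [ 0.1067 -1.1889  3.1733] 2.0Traceback (most recent call last):
  File "fit.py", line 38, in <module>
    cv2.imwrite(f"pics/b_{n}.png",cv2.resize(im[y0:y0+240,x0:x0+320],None,fx=2.5,fy=2.5))
                                  ~~~~~~~~~~^^^^^^^^^^^^^^^^^^^^^^^^^^^^^^^^^^^^^^^^^^^^
cv2.error: OpenCV(4.12.0) /io/opencv/modules/imgproc/src/resize.cpp:4208: error: (-215:Assertion failed) !ssize.empty() in function 'resize'
```

```bash
sed -i 's/for x0 in(.38,.42,.46)/for x0 in(.55,.57)/; s/for y0 in(-.1,-.07)/for y0 in(-.08,-.06)/' fit.py; python3 fit.py
```

```text
{'scene': np.float32(1072.0), 'top': np.float32(1205.0)}
('scene',) [ 0.5584 -0.0704 -0.0321] 0.17665578424930573
('top',) [ 0.5602 -0.0689 -0.0315] 0.1397821605205536
('scene', 'top') [ 0.5597 -0.0694 -0.0359] 0.3749759793281555
```

View pics/b_scene.png

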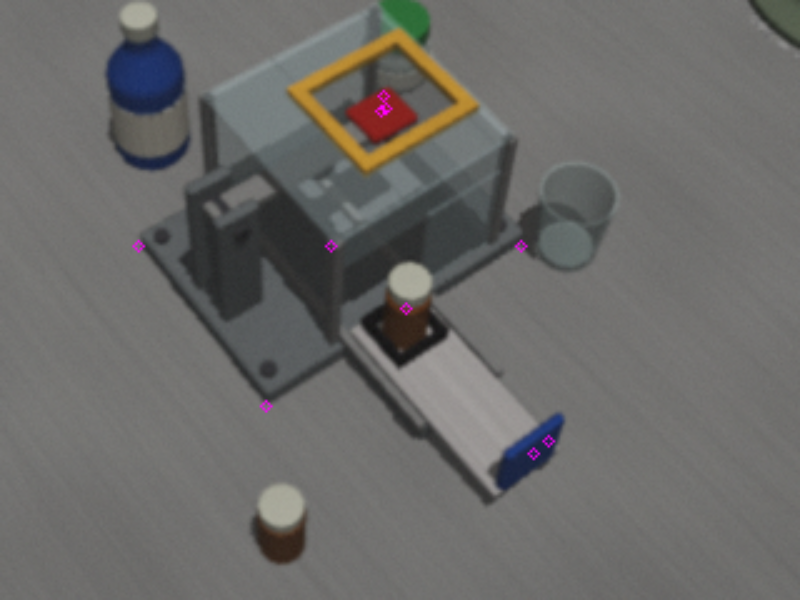

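View pics/b_top.png

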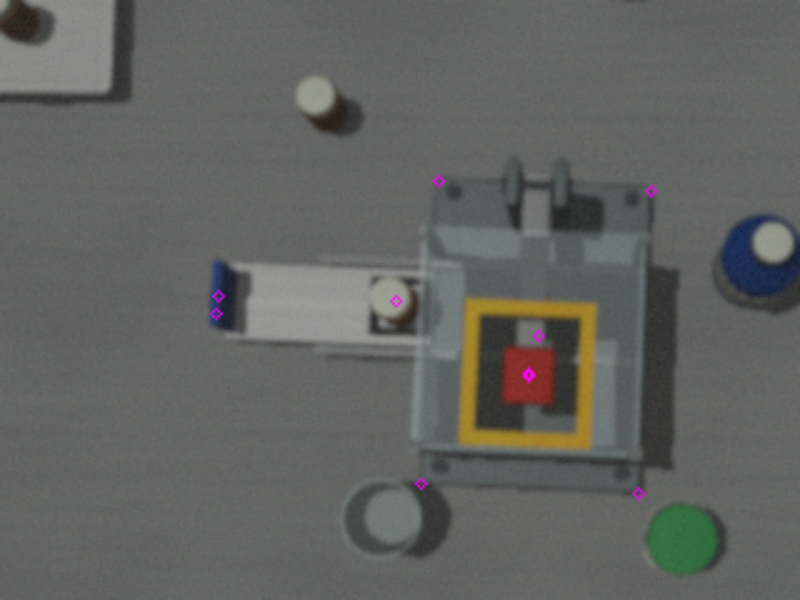

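```bash
cat >> h.py <<'E'
from scipy.spatial.transform import Rotation as Ro
POSE=[.5600,-.0692,-.034]
def rv(): return (Ro.from_euler("z",POSE[2])*Ro.from_euler("x",np.pi)).as_rotvec()
E
python3 - <<'E'
from cell import *
from h import *
grab(20)
print(ik(w(POSE,[.015,.285,.2])[0],rv()),ik(w(POSE,[-.04,0,.21])[0],rv()))
movep(w(POSE,[.015,.285,.20])[0],rv())
f=grab_frame("wrist"); cv2.imwrite("pics/c_w.png",f["img"][:,:,::-1])
f=grab_frame("scene"); cv2.imwrite("pics/c_s.png",f["img"][:,:,::-1])
s=get_state(); print(s["clock"],s["q"].round(3),s["position"],s["contact_force"],s["finger_gap"])
E
```

```text
[ 0.2341498   0.4819     -0.03650371  1.05239262  0.          1.83894613] [-0.27053144  0.29483113 -0.29380352  0.98216167  0.          1.33426488]
4.55 [ 0.236  0.481 -0.037  1.052  0.     1.839] [0.58416594 0.21626513 0.20018066] [-0.26959645  0.47463747 -0.23211812] 0.00031873494494325937
```

View pics/c_w.png

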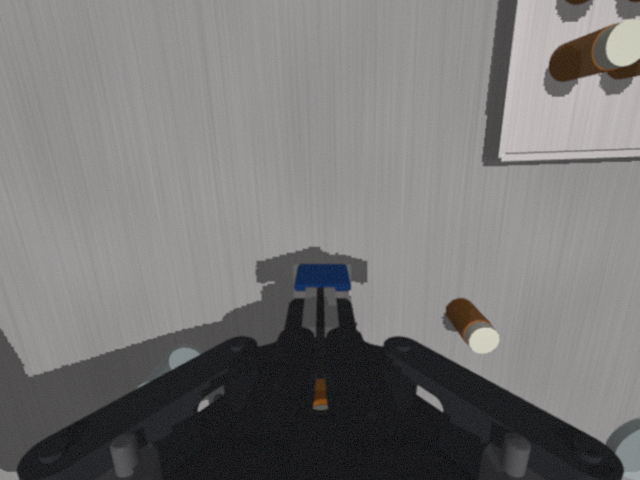

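View pics/c_s.png

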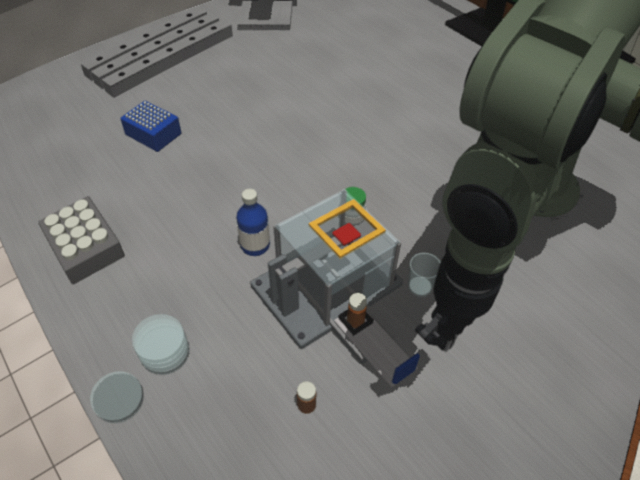

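Run:
```python
from cell import *
from h import *
move_l(w(POSE,[.015,.285,.052])[0],velocity=.12)
f0=get_state()["contact_force"]
r=move_l(w(POSE,[.015,.245,.052])[0],velocity=.06,until_force=15); s=get_state(); print(r,s["contact_force"]-f0,s["position"])
r=move_l(w(POSE,[.015,.160,.052])[0],velocity=.05,until_force=15); s=get_state(); print(r,s["contact_force"]-f0,s["position"])
f=grab_frame("scene"); cv2.imwrite("pics/d_s.png",cv2.resize(f["img"][180:420,230:550,::-1],None,fx=2.5,fy=2.5))
f=grab_frame("wrist"); cv2.imwrite("pics/d_w.png",f["img"][:,:,::-1])
c,sn=np.cos(POSE[2]),np.sin(POSE[2]); d=s["position"][:2]-POSE[:2]; print("press y",-sn*d[0]+c*d[1],s["clock"])
```

```text
False [-0.26806603  0.9399879  -1.26667251] [0.58340071 0.1747975  0.05200566]
False [ 0.2778259   1.48496143 -0.74433061] [0.58037205 0.09013047 0.05209525]
press y 0.15993089852831277 8.6
```

View pics/d_s.png

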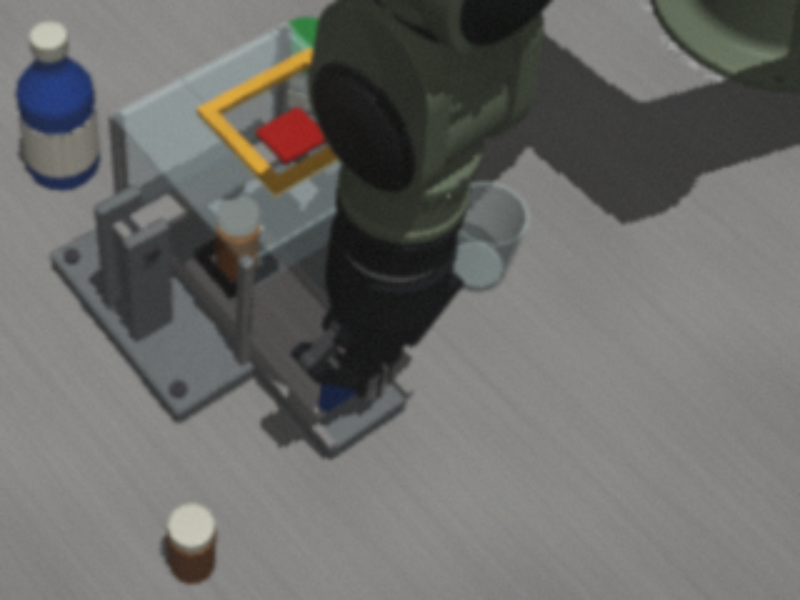

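View pics/d_w.png

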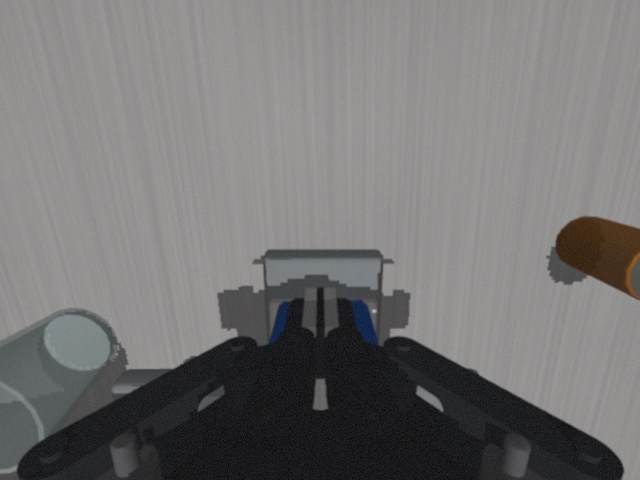

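Run:
```python
from cell import *
from h import *
f0=get_state()["contact_force"]
r=move_l(w(POSE,[.015,.136,.052])[0],velocity=.02,until_force=14); s=get_state(); print(r,s["contact_force"]-f0,s["position"])
c,sn=np.cos(POSE[2]),np.sin(POSE[2]); d=s["position"][:2]-POSE[:2]; print("press y",-sn*d[0]+c*d[1],s["clock"])
f=grab_frame("wrist"); cv2.imwrite("pics/e_w.png",f["img"][:,:,::-1])
move_l(w(POSE,[.015,.19,.052])[0],velocity=.12)
move_l(w(POSE,[.015,.20,.23])[0],velocity=.2)
movep(w(POSE,[.015,.30,.24])[0],rv())
for n in ("scene","top"):
    f=grab_frame(n); im=f["img"][:,:,::-1].copy()
    for P in ([.015,.135,.057],[.015,.135,.077],[.015,0,.096],[.015,0,.06]):
        q=proj(f,w(POSE,P))[0]; cv2.circle(im,tuple(int(round(v)) for v in q),1,(255,0,255),-1)
    x0,y0=(230,180) if n=="scene" else (160,110)
    cv2.imwrite(f"pics/e_{n}.png",cv2.resize(im[y0:y0+240,x0:x0+320],None,fx=2.5,fy=2.5))
print(get_state()["clock"])
```

```text
True [0.42351834 0.17920211 0.76498755] [0.57977771 0.07802923 0.05189517]
press y 0.14781644852064602 9.4833
11.65
```

View pics/e_scene.png

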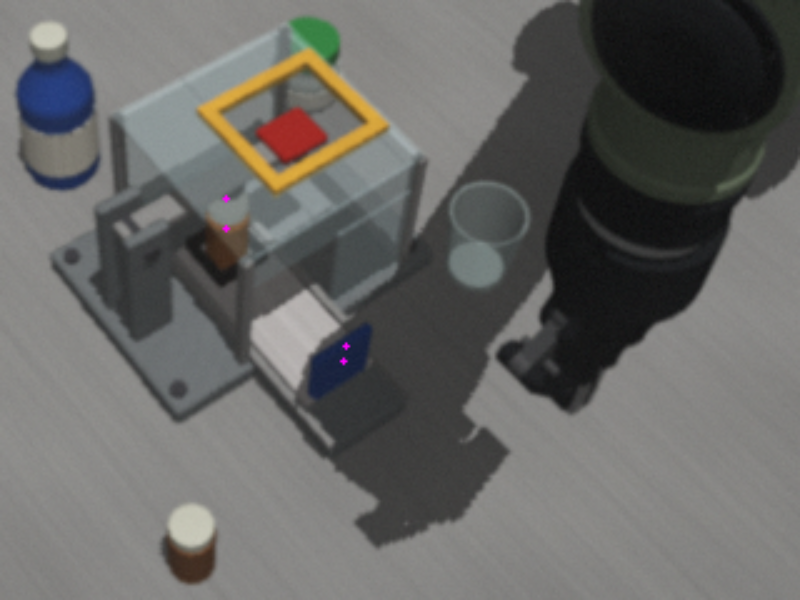

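View pics/e_top.png

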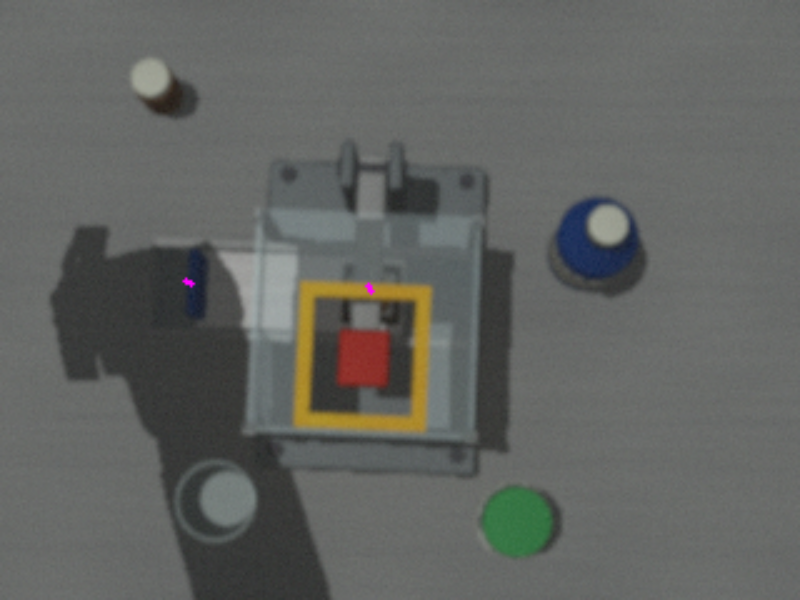

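Run:
```python
from cell import *
from h import *
c,sn=np.cos(POSE[2]),np.sin(POSE[2])
def py(): d=get_state()["position"][:2]-POSE[:2]; return -sn*d[0]+c*d[1]
move_l(w(POSE,[.015,.20,.23])[0],velocity=.2)
move_l(w(POSE,[.015,.19,.052])[0],velocity=.2)
move_l(w(POSE,[.015,.153,.052])[0],velocity=.1)
f0=get_state()["contact_force"]
for y in np.arange(.151,.135,-.001):
    r=move_l(w(POSE,[.015,y,.052])[0],velocity=.02,until_force=25)
    f=get_state()["contact_force"]-f0; print(round(y,4),r,round(py(),4),f.round(1))
    if r or np.linalg.norm(f)>15: break
f=grab_frame("wrist"); cv2.imwrite("pics/f_w.png",f["img"][:,:,::-1])
move_l(w(POSE,[.015,.19,.052])[0],velocity=.12)
move_l(w(POSE,[.015,.20,.26])[0],velocity=.2)
print(get_state()["clock"])
```

```text
0.151 False 0.1513 [1.  0.1 0.4]
0.15 False 0.1502 [1.6 0.4 0.1]
0.149 False 0.149 [ 1.3 -0.4  0.5]
0.148 False 0.1479 [ 1.  -0.3  1. ]
0.147 False 0.1477 [1.3 2.6 0. ]
0.146 False 0.1476 [0.4 6.3 1.1]
0.145 False 0.1476 [0.8 8.9 1.2]
0.144 False 0.1476 [ 1.6 10.7  0.6]
0.143 False 0.1476 [ 0.9 14.3  0.8]
0.142 False 0.1476 [ 1.7 16.5  1. ]
18.15
```

Run:
```python
from cell import *
from h import *
movep(w(POSE,[-.04,0.0,.24])[0],rv())
s=get_state(); f=grab_frame("wrist"); im=f["img"][:,:,::-1].copy()
T=np.eye(4); T[:3,:3]=Ro.from_rotvec(s["eef_rot"]).as_matrix(); T[:3,3]=s["position"]
f["cam_to_world"]=T@f["T_tool_cam"]
for hx,hy in((.04,.035),(.05,.045)):
    q=proj(f,w(POSE,[[-.04+a*hx,b*hy,.149] for a,b in((-1,-1),(1,-1),(1,1),(-1,1))]))
    cv2.polylines(im,[np.round(q).astype(np.int32)],True,(255,0,255),1)
q=proj(f,w(POSE,[[-.04+a*.02,b*.018,.132] for a,b in((-1,-1),(1,-1),(1,1),(-1,1))]))
cv2.polylines(im,[np.round(q).astype(np.int32)],True,(0,255,0),1)
cv2.imwrite("pics/g_w.png",im)
f=grab_frame("scene"); cv2.imwrite("pics/g_s.png",cv2.resize(f["img"][120:360,230:550,::-1],None,fx=2.5,fy=2.5))
print(s["clock"],s["position"],s["contact_force"])
```

```text
18.9917 [ 0.52037447 -0.06726453  0.23992052] [ 0.31996734 -0.11112061 -0.29932065]
```

View pics/g_w.png

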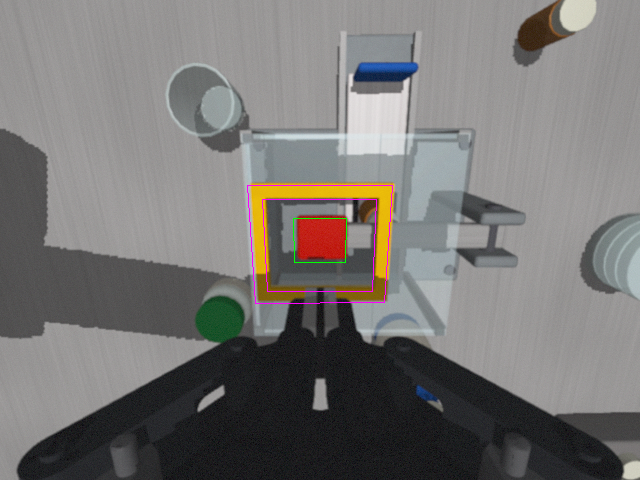

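View pics/g_s.png

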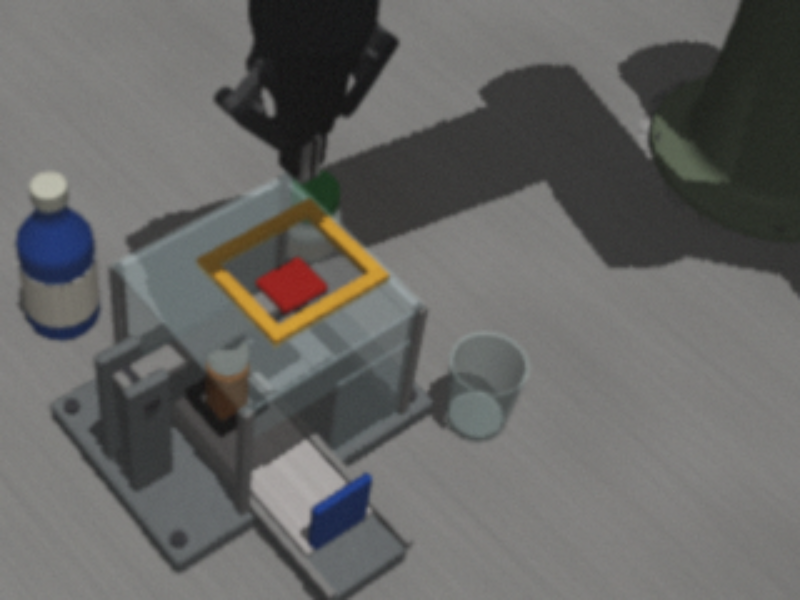

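Run:
```python
from cell import *
from h import *
P=lambda z:w(POSE,[-.04,0.0,z])[0]
move_l(P(.16),velocity=.12)
move_l(P(.137),velocity=.05,until_force=10)
f0=get_state()["contact_force"]
for z in list(np.arange(.134,.1145,-.003))+list(np.arange(.1145,.098,-.0015)):
    r=move_l(P(z),velocity=.02,until_force=35)
    s=get_state(); f=s["contact_force"]-f0; print(round(z,4),r,s["position"][2].round(4),f.round(1))
    if r or f[2]>22: break
sleep(.3); s=get_state(); print(s["position"].round(4),(s["contact_force"]-f0).round(1))
f=grab_frame("scene"); cv2.imwrite("pics/i_s.png",cv2.resize(f["img"][120:360,230:550,::-1],None,fx=2.5,fy=2.5))
f=grab_frame("wrist"); cv2.imwrite("pics/i_w.png",f["img"][:,:,::-1])
print(s["clock"])
```

```text
0.134 False 0.134 [-0.9 -1.  -0.8]
0.131 False 0.1313 [-0.6 -1.8  1.8]
0.128 False 0.128 [-0.3 -0.8  2.6]
0.125 False 0.1249 [-0.8 -1.2  2.4]
0.122 False 0.122 [-0.6 -1.3  3.5]
0.119 False 0.1193 [-0.7 -2.2  6.3]
0.116 False 0.1164 [-1.3 -1.2  6.1]
0.1145 False 0.115 [-1.4 -0.9  7.2]
0.113 False 0.1136 [-1.4 -1.3  7.3]
0.1115 False 0.1131 [-3.9  0.2 16.4]
0.11 False 0.1127 [-8.1  0.6 24.5]
[ 0.5207 -0.068   0.1127] [-7.   0.2 25.3]
23.9167
```

View pics/i_s.png

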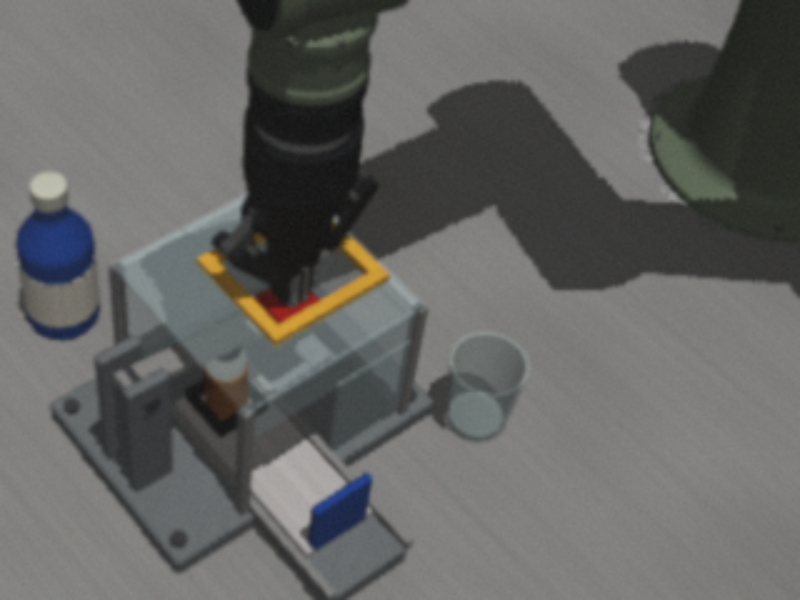

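View pics/i_w.png

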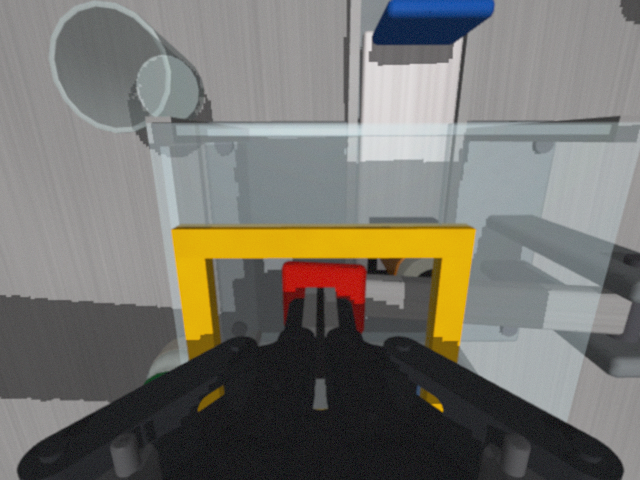

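Run:
```python
from cell import *
from h import *
P=lambda z:w(POSE,[-.04,0.0,z])[0]
move_l(P(.137),velocity=.05)
s=get_state(); print(s["contact_force"],s["position"])
move_l(P(.24),velocity=.12)
movep(w(POSE,[-.04,0.16,.26])[0],rv())
for n in ("scene","top","wrist"):
    f=grab_frame(n); im=f["img"][:,:,::-1].copy()
    if n=="wrist": cv2.imwrite("pics/j_wrist.png",im); continue
    x0,y0=(230,180) if n=="scene" else (160,110)
    cv2.imwrite(f"pics/j_{n}.png",cv2.resize(im[y0:y0+240,x0:x0+320],None,fx=2.5,fy=2.5))
s=get_state(); print(s["contact_force"],s["clock"])
```

```text
[ 0.39632845  0.39478711 -0.10202819] [ 0.51931385 -0.06755941  0.13635187]
[-0.23607225  1.10180586  1.17100434] 26.55
```

View pics/j_scene.png

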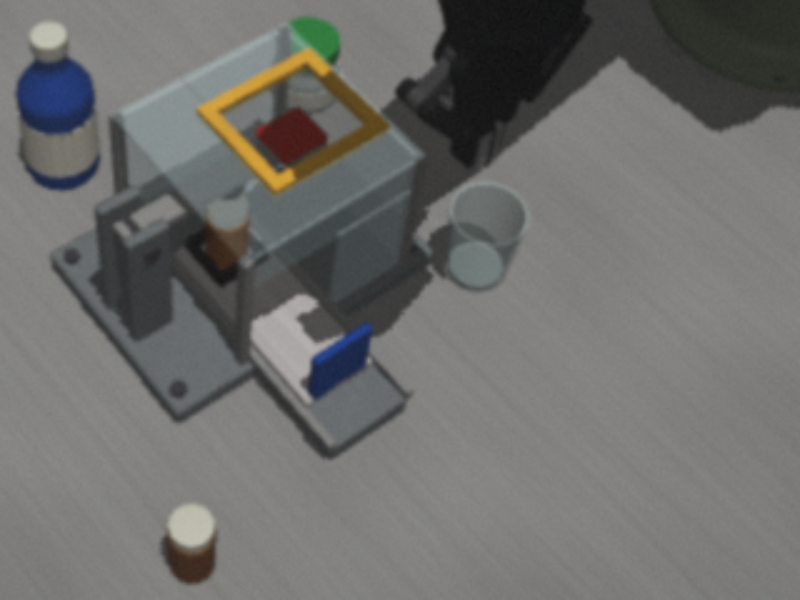

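View pics/j_wrist.png

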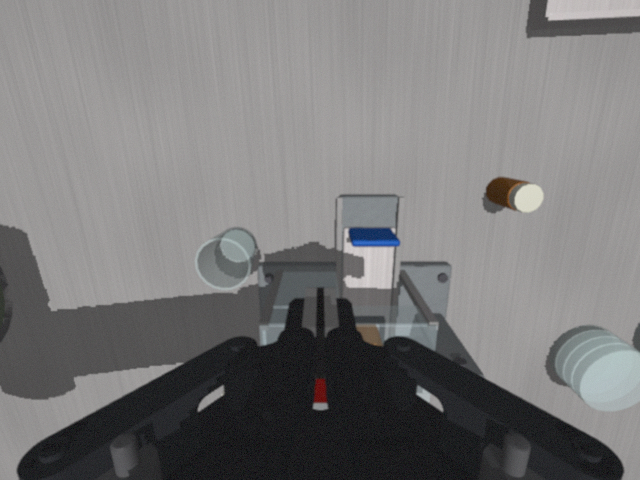

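```bash
python3 -c "
import cv2,numpy as np
a=cv2.imread('pics/e_scene.png')[160:310,150:300];b=cv2.imread('pics/j_scene.png')[160:310,150:300]
cv2.imwrite('pics/k.png',cv2.resize(np.hstack([a,b]),None,fx=2.6,fy=2.6)*1)"
```

```text
(no output)
```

View pics/k.png

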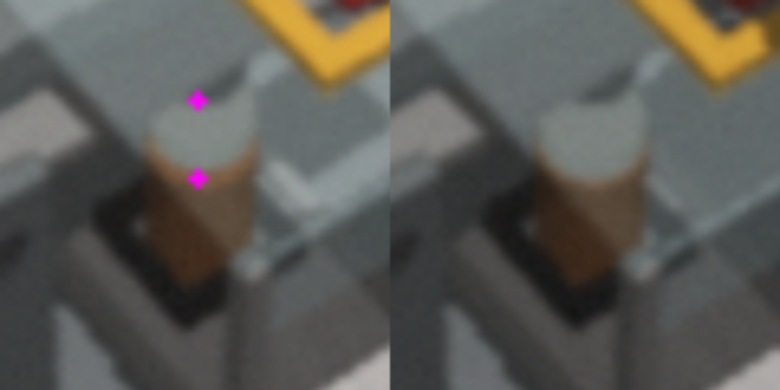

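```bash
python3 -c "
from cell import *
print(get_state()['contact_force']); sign_off()"
```

```text
[-0.23607225  1.10180586  1.17100434]
the job is handed in; nothing more can be done
```

The job is done and handed in at about 26.6 s on the robot clock, with the arm clear of everything.

- **Shuttle:** I pushed it in with the closed fingers on the blue plate. A second, slower push held still at press y = 0.1476 m (fingertip centre) while the force rose to about 16 N, so it is against its stop. That is 1.6 mm further out than I expected from a 22 mm wide fingertip, but the force rise shows a firm stop.
- **Lever:** I pressed the paddle through the window centre. Force was 2–4 N at first and 6–7 N while the cap seated, a little under the stated 9 N. It then rose steeply to about 25 N at fingertip height 0.113 m, which is the 19 mm of travel to the lever's stop.
- **After release:** The last pictures show the paddle back up under the window and the vial upright in its nest at home. The other glassware and bottles looked unmoved.
- **Guard:** The force readings showed no unexpected contact. At the stop there was a sideways component of up to about 8 N, which I took as friction at the paddle; the wrist picture showed the fingers clear of the yellow edge.
- **Cap:** I could only compare before and after pictures through the clear guard. The cap sits visibly lower, by roughly 1–2 pixels. The main evidence that it is fully home is that the lever reached its stop.

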